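# Set the soap length stop to its mark and hold its cam lever shut

## Task

Reach through the open serving window to the wooden length gauge and draw the sprung sliding leg slowly out of its sleeve, with its yellow-knobbed cam lever still open, until the black pointer on the leg stands at the red clip on the ruler. Keep the leg there and squeeze the cam lever fully shut against the leg's thumb tab, then finish while still holding it so, fingers on both the knob and the leg, because the springs would open the lever and pull the leg back. Do not let the leg snap back, and leave the iron weight and the yellow soap beside the gauge where they are.

Things in the scene. Friction and masses are not known exactly. Their poses are not given: they have to be found in the camera images.
- gauge: Length gauge, fixed: wooden board 310 x 100 x 14 mm on two rails, its top 74 mm above the counter, pointing away from the serving window, aluminium sleeve at its far end, white ruler along its left edge. Origin: on the counter, in the board's long centre line, 118 mm from its near end. x: along the board, the way the leg is drawn out, towards the window and the robot; y: across, to the right; z up.
- leg (a joint): How far the green sliding leg is drawn out along the gauge's +x, m: 0 = fully in (start), 0.100 = fully out. A spring pulls it back with 2 to 3 N; let go, it snaps back (over 0.25 m/s is too fast, either way).
- squeeze (a point): Where to squeeze, riding with the leg: 18 mm behind the stop bar's middle, 138 mm above the counter, axes as gauge. With the lever shut the outer faces of tab (y -16) and knob (y +16) are 16 mm either side of it, 32 mm over both; with it open the knob's outer face is at y +33, 49 mm over both. Below 113 mm are leg and lever arm: keep fingertips above 115 mm.
- cam_lever (a joint): Swing of the cam lever on the leg, rad: 0 = open (start), 0.28 = fully shut against its stop, knob swung 17 mm towards the tab. A spring opens it: about 6 N at the knob moves it, about 12 N shuts it.
- knob (a point): The upright yellow knob on the end of the cam lever: 14 mm in diameter, 111 to 155 mm above the counter, on the right (+y) side of the leg. Point: on its axis, 133 mm above the counter. The lever is 60 mm long; its pivot is on the sleeve side of the knob.
- pointer (a point): Tip of the thin black pointer on the left (ruler) side of the leg, 84 mm above the counter; it rides with the leg, 75 mm behind the middle of the stop bar and 32 mm to the left of the leg's centre line.
- clip: Red marker clip on the ruler, fixed: 8 mm wide along x, 18 mm across, 8 mm high, a white line at its middle. Origin: middle of its underside, on the board; axes as gauge. The pointer is at the mark when both have the same x along the gauge, so the leg must travel as far as the pointer lies short of the clip along x.
- sill (a point): Middle of the top of the wooden sill of the open serving window that the arm reaches through; it does not move. Sill top 125 mm above the counter, 65 mm deep; it runs 0.32 m to either side along world direction (0.50, 0.87), where posts about 90 mm square stand, over 1 m high; no glass between. A dark till box 0.18 m high stands on the counter to the left of the gauge.
- stop_bar (a point): Middle of the wooden stop bar on the front of the green leg, 139 mm above the counter; axes as gauge. Bar: x -5 to 5, y -45 to 45, 126 to 152 mm above the counter. Green thumb tab, in one piece with it: x -32 to -6, y -16 to -8, 101 to 155 mm high. Open fingers standing behind the bar, one beyond the tab and one beyond the knob, can push its back face along +x to draw the leg out.
- weight_1: Bystander, loose on the counter clear of the gauge: dark iron weight. Leave it where it stands. Origin: middle of its underside.
- soap_3: Bystander, loose on the counter clear of the gauge: yellow soap. Leave it where it stands. Origin: middle of its underside.

How it is judged:
On the way, in this order (a step that is already met when the one before it is completed fails the run):
1. the leg is held by the fingers with its pointer within 4 mm of the middle of the clip, the cam lever still open (less than half shut) (x of pointer in the frame of clip between -0.004 and 0.004 m and value of joint cam_lever below 0.14 rad and contact force between the fingers and leg above 0.3 N), for 0.2 s.
2. the cam lever is shut with the pointer within 4 mm of the middle of the clip (x of pointer in the frame of clip between -0.004 and 0.004 m and value of joint cam_lever above 0.24 rad), for 0.3 s.
At the end, for the whole second after the job is handed in: The pointer stands within 4 mm of the middle of the clip along the gauge and the leg is still; the cam lever is shut (over 0.24 of 0.28 rad); the fingers press on the knob with over 2 N and on the leg's grip (tab or stop bar) with over 1 N (all of step 2 and contact force between the fingers and cam_lever above 2 N and (contact force between the fingers and leg_c4 above 1 N or contact force between the fingers and leg_c2 above 1 N) and velocity of joint leg between -0.02 and 0.02 m/s); the arm keeps its last pose, push and grip.
It fails at once if the cam lever is more than half shut while the pointer is over 8 mm from the middle of the clip (value of joint cam_lever above 0.14 rad and not (x of pointer in the frame of clip between -0.008 and 0.008 m)).
It fails at once if the leg moves faster than 0.25 m/s (jerked out or snapping back) (velocity of joint leg above 0.25 m/s or velocity of joint leg below -0.25 m/s).
It fails at once if a thing standing round the gauge (iron weight or yellow soap) is moved over 15 mm (distance of any of weight_1, soap_3 from where it was at the start of the episode above 0.015 m).
It also fails if it takes over 40 s, if anything falls off the work surface, if the arm or the gripper's body presses on something with over 40 N, if the wrist force passes 120 N, or if a joint passes its speed limit or range.

## Robot

A 6-joint arm with a two-finger parallel gripper is mounted at the origin on a cart in front of the work surface, level with it; the furniture and walls round the work are solid. World frame = base frame: x ahead of the robot, y to its left, z up, the work surface at z = 0. Lengths are in m, angles in rad, forces in N, time in s.
With the tool pointing down it reaches from about 0.35 to 0.925 m from the base axis. Payload 6.4 kg.
Tool frame: the origin (TCP) lies at the very end of the fingers, on their centre line; the grasp point (between the pads) lies 19 mm behind it; z points along the fingers, y is the direction in which the jaws open and shut (so a half turn about z gives the same grasp; the last joint's range is limited). The gripper opens to 85 mm and grips with 20 to 120 N. Pads are 22 mm wide; open, the fingers measure 114 mm over their backs; the gripper's body (76 mm by 85 mm) begins 54 mm behind the grasp point. The pads swing forward as they close: fully open they stand 13 mm farther back than shut.
Start: joints at [1.158, 0.245, 1.558, -0, 1.339, -0.174], TCP at [0.154, 0.632, 0.231] pointing down, gripper open.
Joint ranges: [-3.13, 3.13], [-1.02, 2.26], [0.13, 2.54], [-0.95, 4.09], [0.21, 2.88], [-2.74, 2.74]. Speed limits (rad/s): [2.57, 2.57, 3.14, 3.14, 3.14, 3.14].

## Interface

Orientations are given as a unit quaternion [x, y, z, w].
In Python, from cell import robot gives the robot as it stands.
- The arm moves only by the tool jog_arm, never from a script. Its argument "motion" is a list of rows, each an object with "linear": the shift along the tool's x, y, z in mm, a list of three; "turn": the turn, a rotation vector about the tool's x, y, z in rad, a list of three. A call has 1 to 10 rows; each row is the pose to reach, as a shift and turn from the pose commanded when the call began, along the tool's axes at that moment; what a row does not reach only later rows make up. A row lasts 1/12 s, in which the tool goes at most 41.7 mm and 7.16 degrees, less where a joint would pass 70% of its speed; a pose out of reach is approached as far as the arm can. A call with a gripper value outside its range is refused whole. "grip" is the finger opening in mm, from 0 to 85.4, set as the call begins (left out, the last holds). The fingers move at their own pace and stop on an object; the grip force is fixed at half the most. Time passes only in rows, so rows that repeat a pose let the fingers close. It gives the time, the measured TCP pose, the force and the opening at its end, in the units of the state.
- robot.get_state(): the state, without advancing time (a new reading comes with each control period).
- robot.grab_frame(name): name is "side" or "top" or "wrist"; returns the picture (384x512x3 uint8, blue, green, red); there is no depth.
- robot.calibration(name): a dict with "mtx" (3x3 intrinsics, pixels), "eye" and "attitude" of the camera in the world. Camera axes: x right, y down, z forward; pixel columns grow to the right and rows downward; lengths in m; the calibration is good to about 2 mm. A picture is of the moment at which its call begins: read the wrist's pose just before it. calibration takes no time and is no camera call; for the wrist camera it gives the pose at the moment of the call.
- robot.hand_in(): hands the job in, once; it reports no verdict.
The state is a dict: "time_s": time; "qpos": joint angles; "dq": joint speeds; "joint_torque": joint torques, N m; "tcp_pos": TCP position; "eef_rot": TCP orientation; "force": force on the tool from outside, world axes, zero at the start; "torque": the same for the moment, N m; "width": opening from 0.0 (shut) to 1.0 (fully open).
Only numpy, scipy, OpenCV 4.12 (cv2) and the standard library are available. Lean on these libraries where they do the work, as an engineer would, in place of code of your own. Each camera call takes 0.05 s, during which the arm holds its last target.

## Working session

There is one attempt and no reset: what is moved stays moved. The work goes in short steps, Python scripts to look and compute and a tool call to move; the robot and the scene stay as the last step left them, time stands still between calls to the robot, and variables do not carry over. Pictures are saved under pics/ and viewed, and the job is handed in when it is done.

Besides the shell and the picture viewer there is one more tool, called by a JSON object that holds its "fn" and its "kwargs", one argument or row to a line. jog_arm: Moves the arm, as the interface text tells. Its arguments: {"type":"object","properties":{"motion":{"type":"array"},"grip":{"type":"number"}},"required":["motion"]}

```bash
ls; mkdir -p pics; python3 - <<'E'
from cell import robot
import cv2
s=robot.get_state();print(s)
for n in ["side","top","wrist"]:
    c=robot.calibration(n);print(n,c)
    cv2.imwrite(f"pics/{n}0.png",robot.grab_frame(n))
E
```

```text
pics
{'time_s': 0.0, 'qpos': array([ 1.15791361e+00,  2.45824167e-01,  1.55901856e+00,  1.96586918e-05,
        1.33870744e+00, -1.74066613e-01]), 'dq': array([-0.00092793,  0.00043012,  0.0019662 , -0.00077614,  0.00097574,
       -0.0018261 ]), 'joint_torque': array([-9.58041164e-04, -4.29513502e+01, -3.26124179e+01, -2.19899257e-04,
        5.36247011e-03, -1.54540402e-06]), 'tcp_pos': array([0.15349902, 0.63103831, 0.23017143]), 'eef_rot': array([ 1.19126690e-01,  9.92878580e-01, -9.34138975e-04, -2.92288300e-04]), 'force': array([-0.66377532,  0.29090921, -0.0440069 ]), 'torque': array([ 0.00780241, -0.01470478, -0.01186811]), 'width': 1.0000846058526407}
side {'mtx': array([[459.52861091,   0.        , 251.54235011],
       [  0.        , 459.52861091, 200.46768263],
       [  0.        ,   0.        ,   1.        ]]), 'eye': array([0.2592816 , 0.70664321, 0.54182617]), 'attitude': array([-0.14778508,  0.86319852, -0.47756   ,  0.07059978])}
top {'mtx': array([[405.29393194,   0.        , 251.16260317],
       [  0.        , 405.29393194, 194.27696457],
       [  0.        ,   0.        ,   1.        ]]), 'eye': array([0.39786664, 0.02506804, 1.02766804]), 'attitude': array([-0.70336858,  0.70902454, -0.03575012,  0.03575989])}
wrist {'mtx': array([[284.70036536,   0.        , 257.63396104],
       [  0.        , 284.70036536, 192.73007906],
       [  0.        ,   0.        ,   1.        ]]), 'eye': array([0.07139561, 0.65131728, 0.37277559]), 'attitude': array([0.7757399 , 0.61006158, 0.09878953, 0.12764443])}
```

View pics/side0.png

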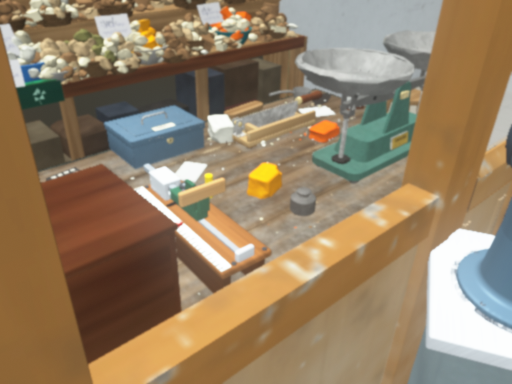

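View pics/top0.png

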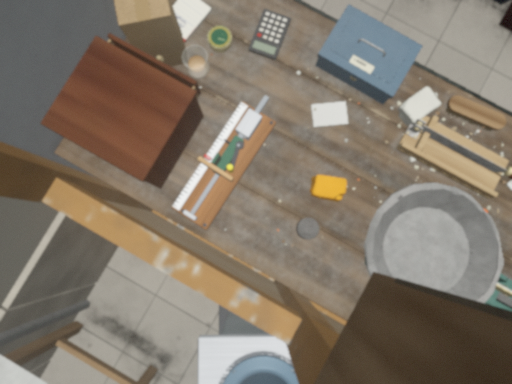

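View pics/wrist0.png

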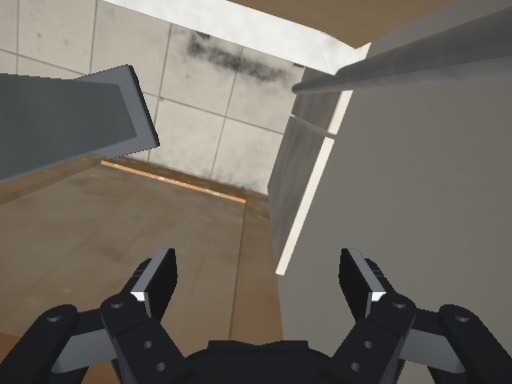

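```bash
cat > h.py <<'E'
import numpy as np, cv2
from scipy.spatial.transform import Rotation as R
from cell import robot
def proj(c,P):
    P=np.atleast_2d(P); p=R.from_quat(c["attitude"]).inv().apply(P-c["eye"])
    q=p@np.array(c["mtx"]).T; return q[:,:2]/q[:,2:]
def ray(c,uv):
    d=np.linalg.inv(c["mtx"])@np.array([uv[0],uv[1],1.]); return c["eye"],R.from_quat(c["attitude"]).apply(d)
def onplane(c,uv,z):
    e,d=ray(c,uv); return e+d*(z-e[2])/d[2]
def crop(img,x0,y0,x1,y1,f,name):
    cv2.imwrite(name,cv2.resize(img[y0:y1,x0:x1],None,fx=f,fy=f,interpolation=cv2.INTER_CUBIC))
E
python3 - <<'E'
from h import *
t=robot.calibration("top");s=robot.calibration("side")
for P in [[0,0,0],[.5,0,0],[.5,.2,0],[.5,-.2,0],[.154,.632,.23]]: print(P,proj(t,P),proj(s,P))
for n in "top","side": print(R.from_quat(robot.calibration(n)["attitude"]).as_matrix())
I=cv2.imread("pics/top0.png"); crop(I,165,90,285,235,4,"pics/topc.png")
I=cv2.imread("pics/side0.png"); crop(I,125,145,285,290,5,"pics/sidec.png")
E
```

```text
[0, 0, 0] [[262.9946159 400.3465333]] [[521.14910881 289.71934237]]
[0.5, 0, 0] [[260.84866295 195.05659297]] [[246.39777943 230.11175998]]
[0.5, 0.2, 0] [[182.35677402 195.6837595 ]] [[206.28828157 296.89145182]]
[0.5, -0.2, 0] [[339.32867626 194.42952132]] [[274.5825672 183.1859309]]
[0.154, 0.632, 0.23] [[-67.6177668 367.2221518]] [[523.64622363 769.21821717]]
[[-7.98772905e-03 -9.94854328e-01  1.01000306e-01]
 [-9.99968010e-01  7.98912658e-03 -3.90655993e-04]
 [-4.18258421e-04 -1.01000195e-01 -9.94886318e-01]]
[[-0.94635048 -0.18770446  0.26303575]
 [-0.322567    0.50019202 -0.80359098]
 [ 0.01926923 -0.84532537 -0.53390423]]
```

View pics/topc.png

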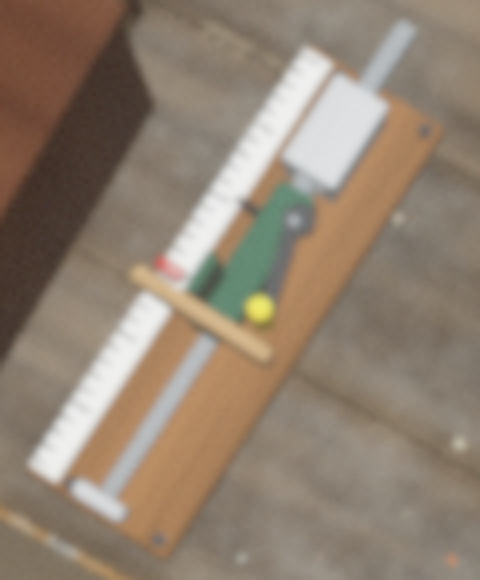

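View pics/sidec.png

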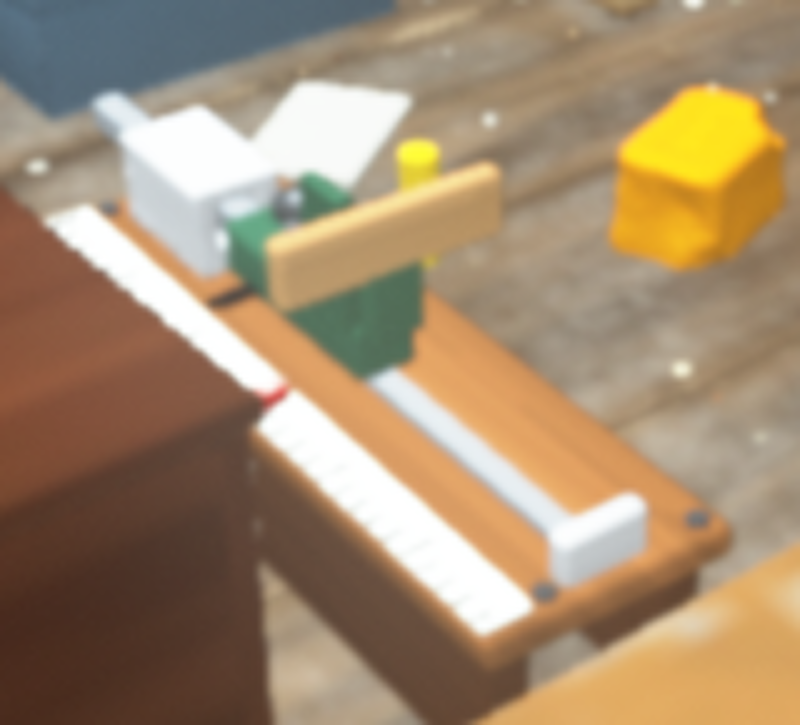

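```bash
python3 - <<'E'
from h import *
t=robot.calibration("top");I=cv2.imread("pics/top0.png")
hsv=cv2.cvtColor(I,cv2.COLOR_BGR2HSV)
def W(cx,cy,z): return onplane(t,(165+(cx+.5)/4-.5,90+(cy+.5)/4-.5),z)
cor=dict(NR=W(168,557,.074),FR=W(442,125,.074),NL=W(28,468,.074),FL=W(308,43,.074))
for k,v in cor.items(): print(k,v.round(4))
print('len',np.linalg.norm(cor['NR']-cor['FR']),np.linalg.norm(cor['NL']-cor['FL']),'wid',np.linalg.norm(cor['NR']-cor['NL']),np.linalg.norm(cor['FR']-cor['FL']))
for a,b in (('FR','NR'),('FL','NL')):
    d=cor[b]-cor[a]; print(np.degrees(np.arctan2(d[1],d[0])))
# colour: yellow knob, red clip
def cen(m,lab,z,box):
    x0,y0,x1,y1=box; mm=np.zeros_like(m);mm[y0:y1,x0:x1]=m[y0:y1,x0:x1]
    M=cv2.moments(mm,True);
    if M['m00']: u=(M['m10']/M['m00'],M['m01']/M['m00']);print(lab,M['m00'],np.round(u,2),onplane(t,u,z).round(4))
H,S,V=cv2.split(hsv)
B,G,Rr=[x.astype(int) for x in cv2.split(I)]
cen(((Rr-B>120)&(Rr-G<60)).astype(np.uint8),'knob',.155,(220,155,240,175))
cen(((Rr-G>60)).astype(np.uint8),'clip',.082,(200,150,215,162))
bar=((H>10)&(H<22)&(S>60)&(V>150)).astype(np.uint8)
print('bar ends',W(132,272,.152).round(4),W(272,355,.152).round(4))
print('ptr tip',W(238,202,.084))
print(I[150:164,198:216,2]-0)
for n,m,z,box in (('soap',((Rr-B>120)).astype(np.uint8),.02,(300,165,360,210)),):cen(m,n,z,box)
print('weight',onplane(t,(308,229),.02))
E
```

```text
NR [0.414  0.1298 0.074 ]
FR [ 0.672  -0.0345  0.074 ]
NL [0.4669 0.2125 0.074 ]
FL [0.7235 0.046  0.074 ]
len 0.3058364676713305 0.3058446813422367 wid 0.09819175407024584 0.09550069590352216
147.51977563783524
147.01563657716875
knob 12.0 [229.33 167.25] [0.546  0.0718 0.155 ]
clip 7.0 [205.   155.29] [0.5876 0.1333 0.082 ]
bar ends [0.5685 0.1414 0.152 ] [0.5219 0.0649 0.152 ]
ptr tip [0.62331804 0.08781253 0.084     ]
[[143 143 145 141 139 139 139 140 139 149 176 204 225 233 234 235 238 239]
 [142 143 142 140 141 142 138 141 146 162 188 212 227 235 237 238 239 237]
 [141 142 141 141 140 140 141 146 161 185 205 214 223 233 237 239 237 231]
 [142 140 142 139 138 140 151 164 184 208 222 225 228 232 237 238 234 220]
 [141 143 142 141 141 150 169 190 206 219 229 234 235 236 238 236 226 205]
 [147 151 153 148 147 160 185 207 218 222 227 233 236 238 237 231 211 177]
 [162 175 177 170 160 165 188 207 219 222 226 229 232 234 233 219 190 148]
 [180 197 201 193 178 173 184 199 211 219 224 225 225 225 222 203 163 121]
 [189 204 207 206 198 191 191 195 202 209 217 219 214 209 200 176 135 103]
 [180 196 203 208 207 205 202 199 199 202 205 207 205 196 178 143 109  94]
 [165 180 193 203 207 209 207 205 205 205 207 208 206 191 160 122 100  91]
 [146 158 173 188 200 206 208 210 210 212 214 216 208 184 144 106  93  82]
 [147 150 168 181 190 196 203 207 210 214 216 215 203 175 136 102  90  80]
 [152 167 188 200 198 192 192 197 205 210 212 212 205 187 157 127  97  83]]
soap 660.0 [328.9  186.79] [ 0.5174 -0.1701  0.02  ]
weight [ 0.41257331 -0.11543865  0.02      ]
```

```bash
python3 - <<'E'
from h import *
I=cv2.imread("pics/top0.png"); crop(I,0,130,360,384,2,"pics/topsill.png")
E
```

```text
(no output)
```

View pics/topsill.png

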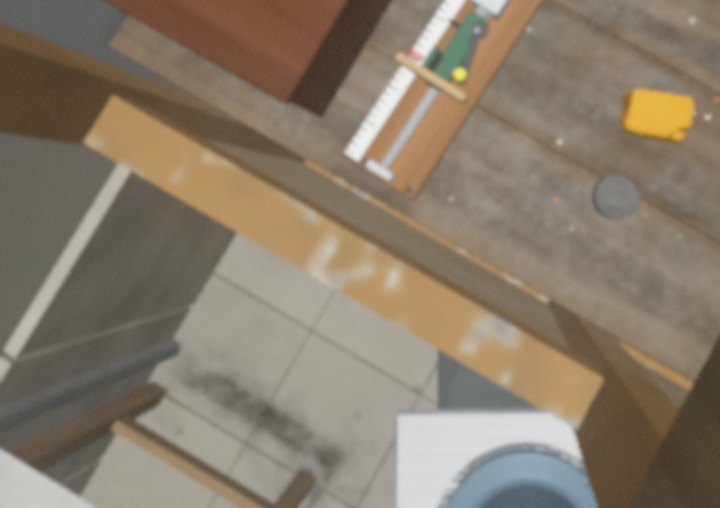

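```bash
python3 - <<'E'
from h import *
t=robot.calibration("top");w=robot.calibration("wrist");st=robot.get_state()
n=np.array([-.866,.5]);tt=np.array([.5,.866])
C=[(113,95),(85,140),(605,378),(578,422)]
P=[onplane(t,(a/2,130+b/2),.125) for a,b in C]
for p in P: print(p.round(3),'n',n@p[:2],'t',tt@p[:2])
m=np.mean(P,0);print('mid',m,'n',n@m[:2],'t',tt@m[:2])
for q in [(0.54,.107),(0.5452,.1032),(.154,.632),(0,0)]: print(q,n@q,tt@q)
Rt=R.from_quat(st["eef_rot"]);rel=Rt.inv().apply(w["eye"]-st["tcp_pos"]);Rc=(Rt.inv()*R.from_quat(w["attitude"]))
print('cam in tool',rel,'\n',Rc.as_matrix().round(3)); np.savez('cam.npz',rel=rel,q=Rc.as_quat())
# where points lie in wrist view when gripping: gauge offsets from TCP in tool (x fwd=gauge x, y tool= -gauge y? , z down)
for nm,p in dict(ptr=(-57,-32,35),ptr2=(-57,32,35),bar=(18,0,-20),tcp=(0,0,0)).items():
    pc=Rc.inv().apply(np.array(p)/1000-rel);q=np.array(w["mtx"])@pc;print(nm,q[:2]/q[2])
print(Rt.as_matrix().round(3))
E
```

```text
[0.531 0.462 0.125] n -0.22873876293573958 t 0.6656503622037159
[0.48  0.491 0.125] n -0.1703405443816587 t 0.6657076990046995
[ 0.216 -0.085  0.125] n -0.22975391526879688 t 0.035026475560209075
[ 0.17  -0.054  0.125] n -0.174808371244518 t 0.038069016973970235
mid [0.34956048 0.20361795 0.125     ] n -0.20091039845767833 t 0.3511133884356487
(0.54, 0.107) -0.41414 0.36266200000000004
(0.5452, 0.1032) -0.4205432 0.3619712
(0.154, 0.632) 0.182636 0.624312
(0, 0) 0.0 0.0
cam in tool [ 8.46411116e-02 -2.96489814e-05 -1.42457733e-01] 
 [[ 0.    -0.948 -0.319]
 [ 1.     0.001 -0.001]
 [ 0.001 -0.319  0.948]]
ptr [215.0681618  296.31762737]
ptr2 [300.4674578  296.39150816]
bar [257.82161564 242.72298906]
tcp [257.80486804 253.87489951]
[[-0.972  0.237 -0.001]
 [ 0.237  0.972 -0.001]
 [ 0.    -0.001 -1.   ]]
```

{"fn": "jog_arm", "kwargs": {
  "motion": [
    {"linear": [-15, -12, 0], "turn": [0, 0, 0.02]},
    {"linear": [-42, -34, 0], "turn": [0, 0, 0.06]},
    {"linear": [-72, -58, 0], "turn": [0, 0, 0.1]},
    {"linear": [-102, -82, 0], "turn": [0, 0, 0.14]},
    {"linear": [-132, -106, 0], "turn": [0, 0, 0.18]},
    {"linear": [-162, -131, 0], "turn": [0, 0, 0.22]},
    {"linear": [-192, -155, 0], "turn": [0, 0, 0.26]},
    {"linear": [-222, -180, 0], "turn": [0, 0, 0.3]},
    {"linear": [-252, -204, 0], "turn": [0, 0, 0.33]},
    {"linear": [-280, -227, 0], "turn": [0, 0, 0.33]}
  ],
  "grip": 78
}}

```text
time_s: 0.98
tcp_pos: [0.3728, 0.343, 0.2312]
eef_rot: [0.281, 0.96, -0.0, 0.0]
force: [0.2, 1.0, -1.1]
width: 0.917
```

```bash
cat >> h.py <<'E'
def tell():
    s=robot.get_state();r=R.from_quat(s["eef_rot"]).as_matrix()
    print('t',round(s["time_s"],2),'tcp',s["tcp_pos"].round(4),'yawx',np.degrees(np.arctan2(r[1,0],r[0,0])).round(2),'z',r[:,2].round(3),'F',s["force"].round(1),'w',round(s["width"]*85.4,1),'q',s["qpos"].round(2));return s
def totool(s,P,yaw):
    Rt=R.from_quat(s["eef_rot"]);d=Rt.inv().apply(np.array(P)-s["tcp_pos"])*1000
    tx=np.array([np.cos(np.radians(yaw)),np.sin(np.radians(yaw)),0]);tz=np.array([0,0,-1.]);ty=np.cross(tz,tx)
    T=R.from_matrix(np.c_[tx,ty,tz]);print('lin',d.round(1),'turn',(Rt.inv()*T).as_rotvec().round(4))
E
python3 - <<'E'
from h import *
s=tell();totool(s,[.5663,.0898,.231],147.4)
E
```

```text
t 0.98 tcp [0.3728 0.343  0.2312] yawx 147.34 z [ 0. -0. -1.] F [ 0.2  1.  -1.1] w 78.3 q [ 0.52 -0.1   1.92 -0.    1.32 -0.48]
lin [-2.995e+02 -1.087e+02  2.000e-01] turn [-0.0001  0.0001 -0.001 ]
```

{"fn": "jog_arm", "kwargs": {
  "motion": [
    {"linear": [-38, -14, 0], "turn": [0, 0, 0]},
    {"linear": [-75, -27, 0], "turn": [0, 0, 0]},
    {"linear": [-112, -41, 0], "turn": [0, 0, 0]},
    {"linear": [-150, -54, 0], "turn": [0, 0, 0]},
    {"linear": [-187, -68, 0], "turn": [0, 0, 0]},
    {"linear": [-224, -81, 0], "turn": [0, 0, 0]},
    {"linear": [-256, -93, 0], "turn": [0, 0, 0]},
    {"linear": [-282, -102, 0], "turn": [0, 0, 0]},
    {"linear": [-298, -109, 0], "turn": [0, 0, 0]},
    {"linear": [-298, -109, 0], "turn": [0, 0, 0]}
  ]
}}

```text
time_s: 1.82
tcp_pos: [0.5659, 0.0896, 0.231]
eef_rot: [0.282, 0.959, -0.0, 0.0]
force: [-0.1, -0.0, 1.0]
width: 0.914
```

```bash
python3 - <<'E'
from h import *
s=tell()
import pickle
d={}
for n in "wrist","top","side":
    c=robot.calibration(n);I=robot.grab_frame(n);cv2.imwrite(f"pics/{n}1.png",I);d[n]=c
pickle.dump(d,open('c1.pkl','wb'))
I=cv2.imread("pics/wrist1.png");cv2.imwrite("pics/wrist1b.png",cv2.resize(I,None,fx=1.56,fy=1.56,interpolation=cv2.INTER_CUBIC))
E
```

```text
t 1.82 tcp [0.5659 0.0896 0.231 ] yawx 147.18 z [-0.    -0.001 -1.   ] F [-0.1 -0.   1. ] w 78.0 q [-0.04  0.07  1.76 -0.    1.32 -1.04]
```

View pics/wrist1b.png

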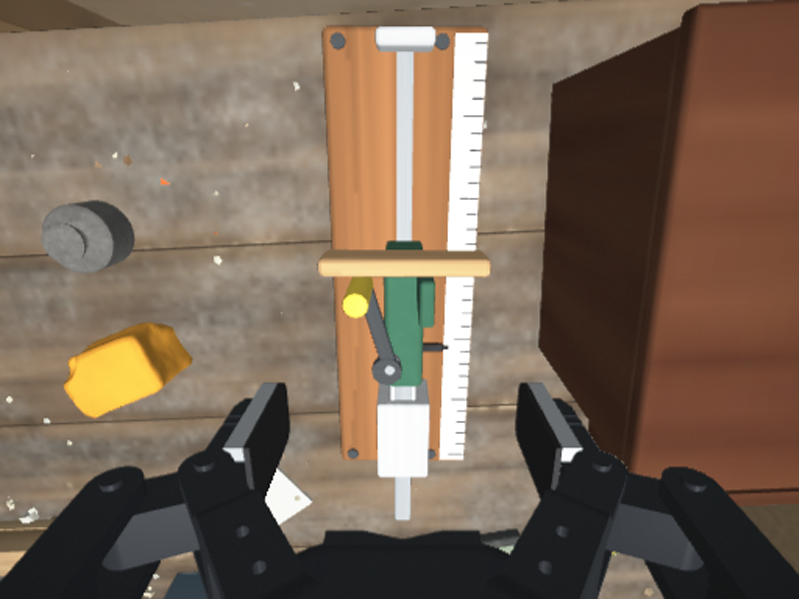

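View pics/side1.png

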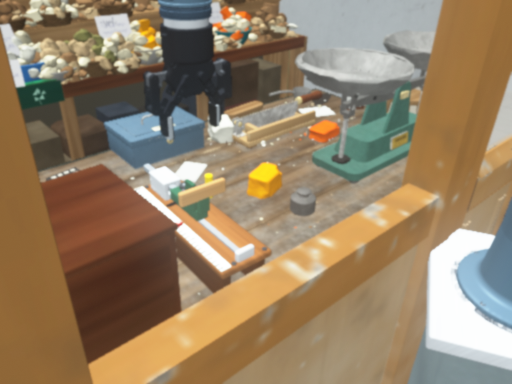

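{"fn": "jog_arm", "kwargs": {
  "motion": [
    {"linear": [-20, 0, 0], "turn": [0, 0, 0]},
    {"linear": [-45, 0, 0], "turn": [0, 0, 0]},
    {"linear": [-55, 0, 0], "turn": [0, 0, 0]},
    {"linear": [-55, 0, 0], "turn": [0, 0, 0]}
  ]
}}

```text
time_s: 2.3
tcp_pos: [0.6114, 0.0629, 0.2312]
eef_rot: [0.281, 0.96, -0.0, -0.0]
force: [-0.4, -0.0, 0.1]
width: 0.913
```

```bash
python3 - <<'E'
from h import *
s=tell()
import pickle
c=robot.calibration("wrist");I=robot.grab_frame("wrist");cv2.imwrite("pics/wrist2.png",I);pickle.dump(c,open('c2.pkl','wb'))
crop(I,180,30,340,280,3,"pics/wrist2c.png") 
crop(I,195,160,325,240,6,"pics/wrist2d.png") 
I=cv2.imread("pics/wrist1.png");crop(I,195,140,325,240,6,"pics/wrist1c.png")
E
```

```text
t 2.3 tcp [0.6114 0.0629 0.2312] yawx 147.41 z [-0. -0. -1.] F [-0.4 -0.   0.1] w 78.0 q [-0.08  0.16  1.65 -0.    1.33 -1.08]
```

View pics/wrist2c.png

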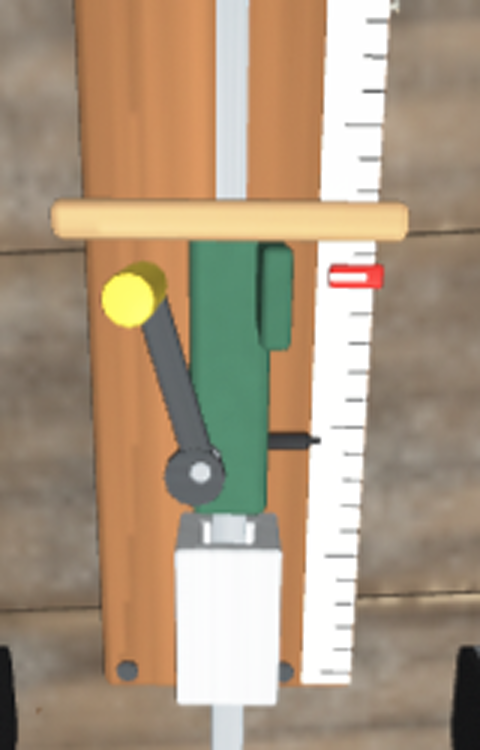

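View pics/wrist2d.png

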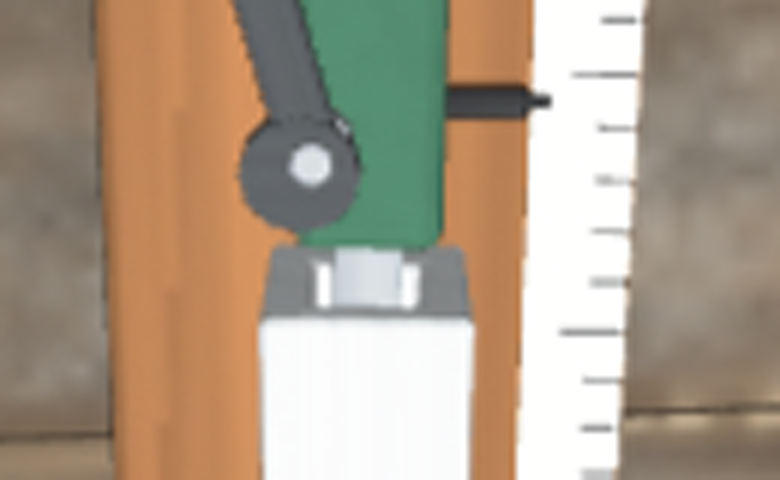

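View pics/wrist1c.png

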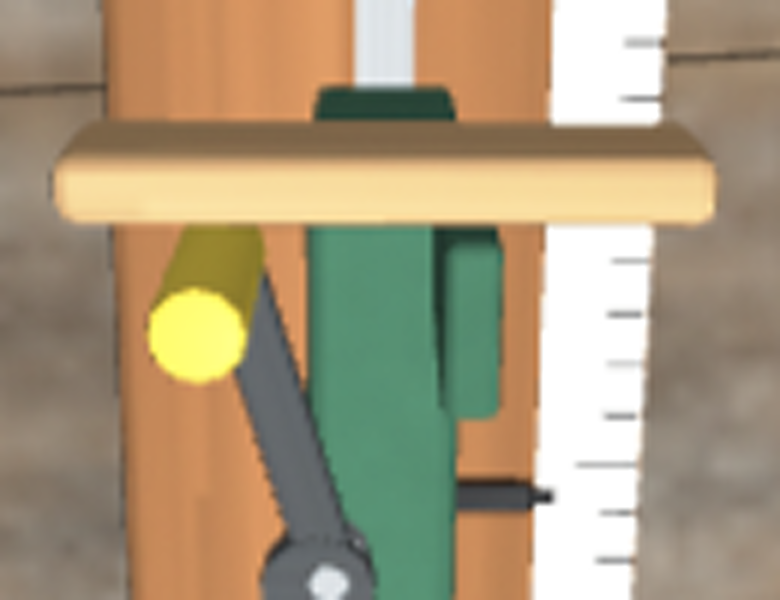

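```bash
python3 - <<'E'
from h import *
import pickle
c2=pickle.load(open('c2.pkl','rb'));c1=pickle.load(open('c1.pkl','rb'))["wrist"]
W2=lambda x,y,z:onplane(c2,(180+(x+.5)/3-.5,30+(y+.5)/3-.5),z)
W1=lambda x,y,z:onplane(c1,(195+(x+.5)/6-.5,140+(y+.5)/6-.5),z)
F1=lambda x,y,z:onplane(c1,((x+.5)/1.56-.5,(y+.5)/1.56-.5),z)
def yaw(a,b): d=b-a;return np.degrees(np.arctan2(d[1],d[0])).round(2)
Lf,Ln=W2(106,684,.074),W2(75,0,.074); Rf,Rn=W2(352,683,.074),W2(391,0,.074)
print('yaw L,R',yaw(Lf,Ln),yaw(Rf,Rn))
nl,nr,fr,fl=F1(323,27,.074),F1(489,32,.074),F1(465,460,.074),F1(343,460,.074)
print('corners',nl,nr,fr,fl,'yaw',yaw(fl,nl),yaw(fr,nr),'L',np.linalg.norm(nl-fl),'W',np.linalg.norm(nl-nr))
b2=[W2(52,219,.152),W2(408,219,.152)];b1=[W1(54,190,.152),W1(717,190,.152)]
print('bar yaw',yaw(b2[0],b2[1])+90,yaw(b1[0],b1[1])+90,np.linalg.norm(b2[0]-b2[1]))
Y=np.radians(147.4)
for Yd in (147.0,147.4,147.8):
    Y=np.radians(Yd);ux=np.array([np.cos(Y),np.sin(Y),0]);uy=np.cross([0,0,1],ux)
    g=lambda p:np.round([1000*(p@ux),1000*(p@uy)],1)
    print(Yd,'clip',g(W2(348,277,.082)),'ptr2',g(W2(319,440,.084)),'ptr1',g(W1(552,496,.084)))
    print('  bar2',[g(p) for p in b2],'bar1 ',[g(p) for p in b1],'knob',g(W2(130,299,.155)),g(W1(197,335,.155)),
      'centre line',g((Lf+Rf)/2),g((Ln+Rn)/2),'tab',g(W2(267,300,.155)),g(W2(292,300,.155)),'bolt',g(W1(327,583,.11)))
E
```

```text
yaw L,R 146.97 147.1
corners [0.41063262 0.13275178 0.074     ] [0.46586075 0.21364825 0.074     ] [0.72063732 0.04895496 0.074     ] [ 0.66729099 -0.03408273  0.074     ] yaw 146.98 147.12 L 0.3061164294597102 W 0.0979509306504266
bar yaw 147.43 147.23 0.08811701127099794
147.0 clip [-417.5 -422.2] ptr2 [-473.1 -414.6] ptr1 [-473.3 -414.5]
  bar2 [array([-398.4, -339.2]), array([-397.7, -427.3])] bar1  [array([-397.9, -338.9]), array([-397.6, -427.4])] knob [-417.4 -358.2] [-417.3 -357.7] centre line [-577.1 -383.5] [-334.7 -383.3] tab [-417.4 -392.7] [-417.3 -398.9] bolt [-477.9 -373.6]
147.4 clip [-420.4 -419.3] ptr2 [-476.  -411.2] ptr1 [-476.2 -411.2]
  bar2 [array([-400.8, -336.4]), array([-400.7, -424.5])] bar1  [array([-400.3, -336.2]), array([-400.5, -424.6])] knob [-419.9 -355.3] [-419.8 -354.8] centre line [-579.8 -379.4] [-337.4 -381. ] tab [-420.1 -389.7] [-420.1 -396. ] bolt [-480.5 -370.3]
147.8 clip [-423.3 -416.3] ptr2 [-478.8 -407.9] ptr1 [-479.  -407.9]
  bar2 [array([-403.1, -333.6]), array([-403.7, -421.7])] bar1  [array([-402.6, -333.4]), array([-403.5, -421.8])] knob [-422.3 -352.4] [-422.2 -351.9] centre line [-582.4 -375.4] [-340.  -378.6] tab [-422.8 -386.8] [-422.9 -393.1] bolt [-483.1 -366.9]
```

```bash
python3 - <<'E'
from h import *
s=tell();totool(s,[.5677,.0883,.231],147.1)
E
```

```text
t 2.35 tcp [0.6105 0.0635 0.231 ] yawx 147.43 z [-0.001  0.    -1.   ] F [-1.3 -0.1  0. ] w 77.7 q [-0.08  0.16  1.65  0.    1.33 -1.08]
lin [49.4 -2.2  0.1] turn [-0.0001 -0.001   0.0058]
```

{"fn": "jog_arm", "kwargs": {
  "motion": [
    {"linear": [20, -1, 0], "turn": [0, 0, 0.003]},
    {"linear": [42, -2, 0], "turn": [0, 0, 0.006]},
    {"linear": [49, -2, 8], "turn": [0, 0, 0.006]},
    {"linear": [49, -2, 30], "turn": [0, 0, 0.006]},
    {"linear": [49, -2, 50], "turn": [0, 0, 0.006]},
    {"linear": [49, -2, 60], "turn": [0, 0, 0.006]},
    {"linear": [49, -2, 60], "turn": [0, 0, 0.006]}
  ]
}}

```text
time_s: 2.93
tcp_pos: [0.566, 0.0881, 0.168]
eef_rot: [0.283, 0.959, -0.001, -0.003]
force: [0.3, -0.1, -0.3]
width: 0.91
```

```bash
python3 - <<'E'
from h import *
for i in range(3): s=tell();I=robot.grab_frame("wrist")
totool(s,[.5677,.0883,.120],147.1)
cv2.imwrite("pics/wrist3.png",I);robot.grab_frame("side")
cv2.imwrite("pics/side3.png",robot.grab_frame("side"))
E
```

```text
t 2.93 tcp [0.566  0.0881 0.168 ] yawx 147.11 z [-0.006  0.    -1.   ] F [ 0.3 -0.1 -0.3] w 77.7 q [-0.04  0.14  1.8   0.    1.21 -1.04]
t 2.98 tcp [0.5673 0.0879 0.1699] yawx 147.1 z [-0.003  0.    -1.   ] F [0.4 0.8 0.8] w 78.0 q [-0.04  0.13  1.8  -0.    1.21 -1.04]
t 3.03 tcp [0.5684 0.0878 0.1714] yawx 147.09 z [-0.  0. -1.] F [ 0.5 -0.4  0.2] w 78.2 q [-0.04  0.13  1.8   0.    1.21 -1.04]
lin [ 0.8  0.1 51.4] turn [-0.0001 -0.0002 -0.0002]
```

View pics/wrist3.png

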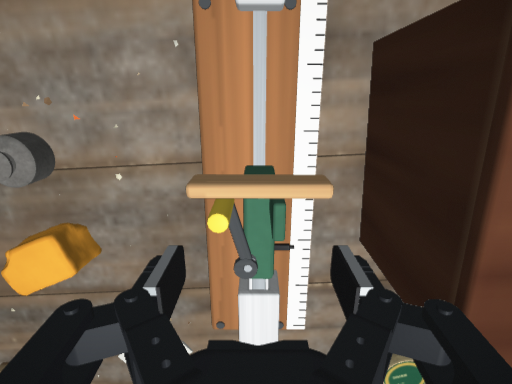

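{"fn": "jog_arm", "kwargs": {
  "motion": [
    {"linear": [0, 0, 10], "turn": [0, 0, 0]},
    {"linear": [0, 0, 25], "turn": [0, 0, 0]},
    {"linear": [0, 0, 38], "turn": [0, 0, 0]},
    {"linear": [0, 0, 47], "turn": [0, 0, 0]},
    {"linear": [0, 0, 51], "turn": [0, 0, 0]},
    {"linear": [0, 0, 51], "turn": [0, 0, 0]},
    {"linear": [0, 0, 51], "turn": [0, 0, 0]}
  ]
}}

```text
time_s: 3.77
tcp_pos: [0.5686, 0.0875, 0.1203]
eef_rot: [0.283, 0.959, -0.0, -0.0]
force: [-0.3, 0.5, 0.0]
width: 0.916
```

```bash
python3 - <<'E'
from h import *
for i in range(2): s=tell();I=robot.grab_frame("wrist")
cv2.imwrite("pics/wrist4.png",cv2.resize(I,None,fx=1.5,fy=1.5));
J=robot.grab_frame("side");crop(J,125,105,285,265,4,"pics/side4.png")
E
```

```text
t 3.77 tcp [0.5686 0.0875 0.1203] yawx 147.06 z [-0.  0. -1.] F [-0.3  0.5  0. ] w 78.2 q [-0.04  0.2   1.83  0.    1.11 -1.04]
t 3.82 tcp [0.5689 0.0875 0.1208] yawx 147.06 z [ 0.001 -0.    -1.   ] F [0.7 0.4 0.1] w 77.8 q [-0.04  0.2   1.83 -0.    1.11 -1.04]
```

View pics/wrist4.png

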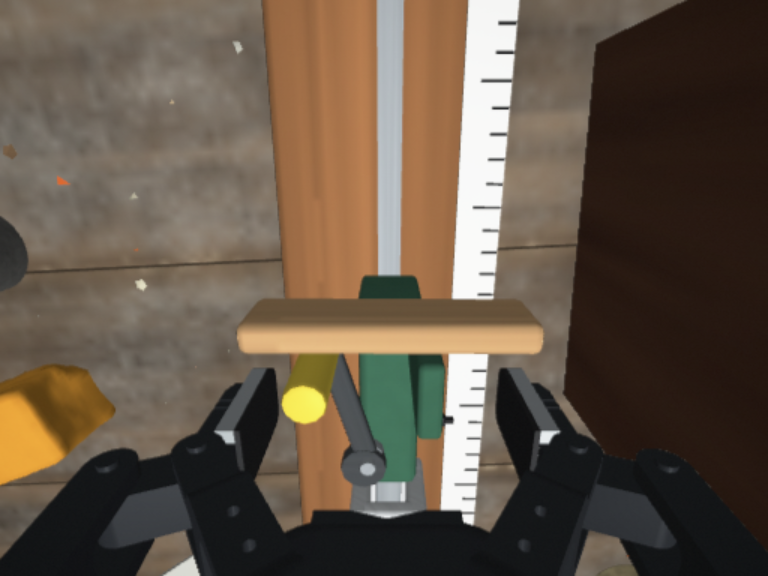

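View pics/side4.png

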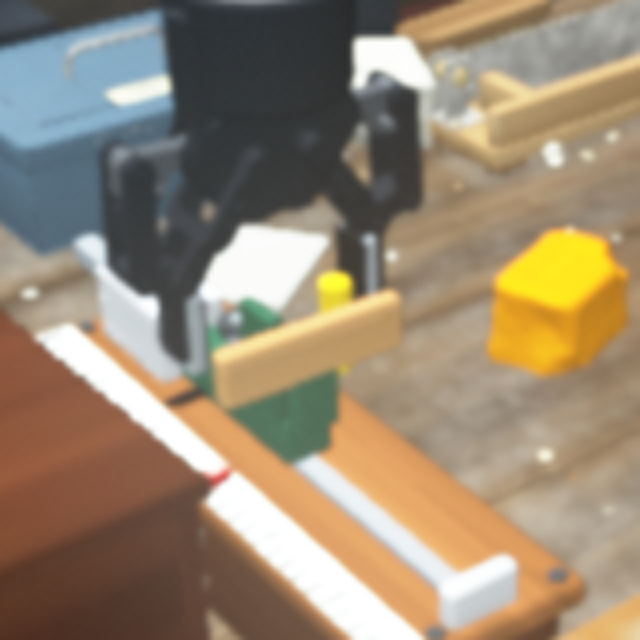

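{"fn": "jog_arm", "kwargs": {
  "motion": [
    {"linear": [2, 0, 0], "turn": [0, 0, 0]},
    {"linear": [5, 0, 0], "turn": [0, 0, 0]},
    {"linear": [8, 0, 0], "turn": [0, 0, 0]},
    {"linear": [11, 0, 0], "turn": [0, 0, 0]},
    {"linear": [13, 0, 0], "turn": [0, 0, 0]},
    {"linear": [15, 0, 0], "turn": [0, 0, 0]},
    {"linear": [17, 0, 0], "turn": [0, 0, 0]},
    {"linear": [19, 0, 0], "turn": [0, 0, 0]},
    {"linear": [21, 0, 0], "turn": [0, 0, 0]},
    {"linear": [23, 0, 0], "turn": [0, 0, 0]}
  ]
}}

```text
time_s: 4.75
tcp_pos: [0.5492, 0.1001, 0.1204]
eef_rot: [0.283, 0.959, 0.0, 0.0]
force: [1.4, -0.6, -0.5]
width: 0.911
```

```bash
python3 - <<'E'
from h import *
for i in range(3): s=tell();I=robot.grab_frame("wrist")
cv2.imwrite("pics/wrist5.png",cv2.resize(I,None,fx=1.5,fy=1.5));
print(s["force"]@np.array([-.8396,.5432,0]), s["tcp_pos"]@np.array([-.8396,.5432,0]))
E
```

```text
t 4.75 tcp [0.5492 0.1001 0.1204] yawx 147.06 z [ 0. -0. -1.] F [ 1.4 -0.6 -0.5] w 77.8 q [-0.02  0.16  1.87 -0.    1.11 -1.02]
t 4.8 tcp [0.5489 0.1003 0.1204] yawx 147.07 z [ 0.  0. -1.] F [ 0.9 -1.4 -1.1] w 77.9 q [-0.02  0.16  1.87  0.    1.11 -1.02]
t 4.85 tcp [0.5489 0.1002 0.1203] yawx 147.08 z [-0.  0. -1.] F [ 2.4 -0.7 -0.3] w 78.0 q [-0.02  0.16  1.87  0.    1.11 -1.02]
-2.37625300841131 -0.4064628172919946
```

View pics/wrist5.png

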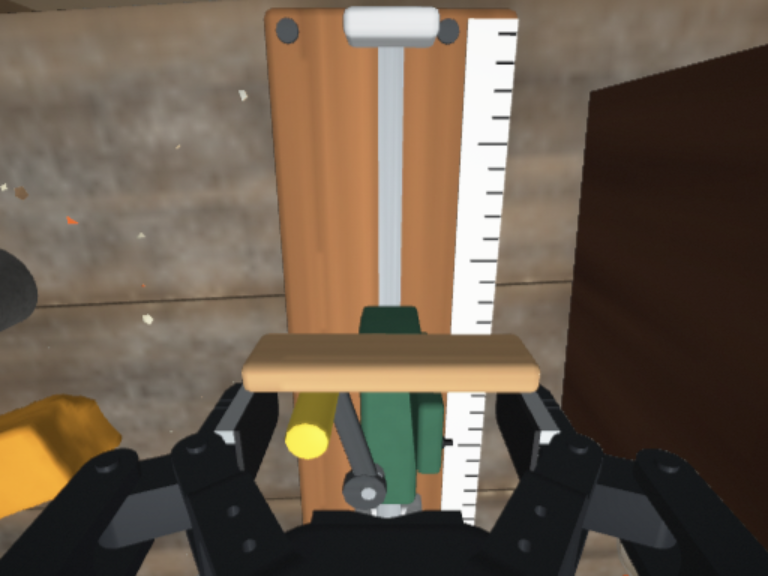

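{"fn": "jog_arm", "kwargs": {
  "motion": [
    {"linear": [2, 0, 0], "turn": [0, 0, 0]},
    {"linear": [6, 0, 0], "turn": [0, 0, 0]},
    {"linear": [10, 0, 0], "turn": [0, 0, 0]},
    {"linear": [14, 0, 0], "turn": [0, 0, 0]},
    {"linear": [18, 0, 0], "turn": [0, 0, 0]},
    {"linear": [22, 0, 0], "turn": [0, 0, 0]},
    {"linear": [26, 0, 0], "turn": [0, 0, 0]},
    {"linear": [30, 0, 0], "turn": [0, 0, 0]},
    {"linear": [34, 0, 0], "turn": [0, 0, 0]},
    {"linear": [37, 0, 0], "turn": [0, 0, 0]}
  ]
}}

```text
time_s: 5.73
tcp_pos: [0.5178, 0.1205, 0.1204]
eef_rot: [0.283, 0.959, 0.0, 0.0]
force: [3.7, 0.4, 0.9]
width: 0.911
```

{"fn": "jog_arm", "kwargs": {
  "motion": [
    {"linear": [2, 0, 0], "turn": [0, 0, 0]},
    {"linear": [3, 0, 0], "turn": [0, 0, 0]},
    {"linear": [3, 0, 0], "turn": [0, 0, 0]}
  ]
}}

```text
time_s: 5.98
tcp_pos: [0.5155, 0.122, 0.1204]
eef_rot: [0.283, 0.959, 0.0, 0.0]
force: [2.4, 1.0, 0.9]
width: 0.913
```

```bash
python3 - <<'E'
from h import *
import pickle
for i in range(2): s=tell();c=robot.calibration("wrist");I=robot.grab_frame("wrist")
pickle.dump(c,open('c6.pkl','wb'));cv2.imwrite("pics/wrist6.png",I)
cv2.imwrite("pics/wrist6b.png",cv2.resize(I,None,fx=1.5,fy=1.5));
crop(I,270,250,350,330,8,"pics/wrist6c.png")
print(s["force"]@np.array([-.8396,.5432,0]), s["tcp_pos"]@np.array([-.8396,.5432,0]))
E
```

```text
t 5.98 tcp [0.5155 0.122  0.1204] yawx 147.08 z [ 0.  0. -1.] F [2.4 1.  0.9] w 78.0 q [ 0.02  0.1   1.94  0.    1.1  -0.98]
t 6.03 tcp [0.5156 0.1219 0.1204] yawx 147.07 z [ 0.  0. -1.] F [ 3.2 -0.7 -0.1] w 77.9 q [ 0.02  0.1   1.94  0.    1.1  -0.98]
-3.0867209277193632 -0.3666711569947572
```

View pics/wrist6b.png

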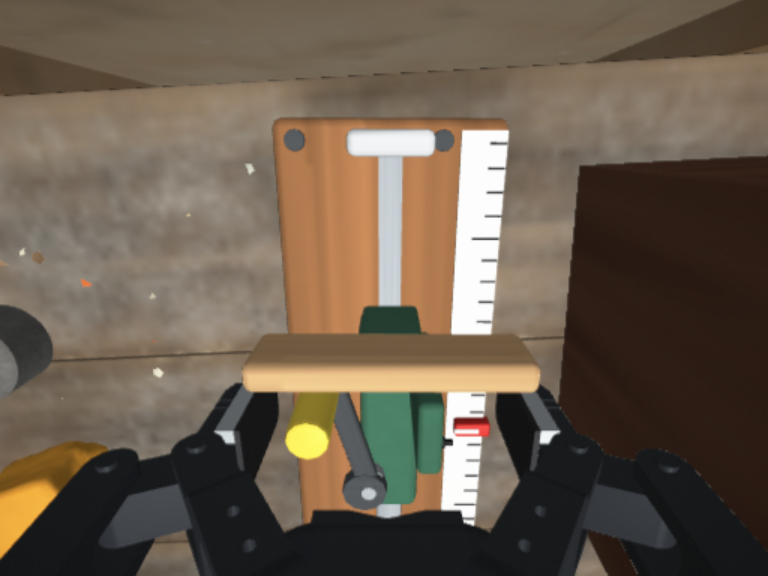

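View pics/wrist6c.png

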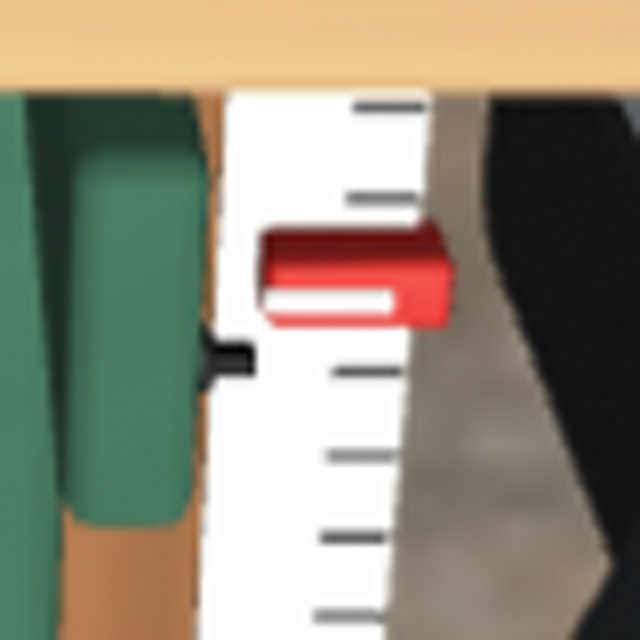

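```bash
python3 - <<'E'
from h import *
import pickle
c=pickle.load(open('c6.pkl','rb'))
Y=np.radians(147.1);ux=np.array([np.cos(Y),np.sin(Y),0]);uy=np.cross([0,0,1],ux)
W=lambda x,y,z:onplane(c,(270+(x+.5)/8-.5,250+(y+.5)/8-.5),z)
g=lambda p:np.round([1000*(p@ux),1000*(p@uy)],1)
for n,a in dict(front=(350,262,.082),back=(350,327,.082),line=(330,301,.082),lowfront=(350,228,.074),ptr=(250,359,.084),ptrtop=(250,346,.0855)).items(): print(n,g(W(*a)))
E
```

```text
front [-413.9 -423.2]
back [-421.2 -423.7]
line [-418.3 -421.6]
lowfront [-415.9 -424.8]
ptr [-423.3 -414. ]
ptrtop [-420.6 -413.7]
```

{"fn": "jog_arm", "kwargs": {
  "motion": [
    {"linear": [2, 0, 0], "turn": [0, 0, 0]},
    {"linear": [4, 0, 0], "turn": [0, 0, 0]},
    {"linear": [6, 0, 0], "turn": [0, 0, 0]},
    {"linear": [6, 0, 0], "turn": [0, 0, 0]},
    {"linear": [6, 0, 0], "turn": [0, 0, 0]}
  ]
}}

```text
time_s: 6.5
tcp_pos: [0.5104, 0.1251, 0.1203]
eef_rot: [0.283, 0.959, -0.0, -0.0]
force: [2.4, -0.1, 0.8]
width: 0.913
```

```bash
python3 - <<'E'
from h import *
import pickle
s=tell();c=robot.calibration("wrist");I=robot.grab_frame("wrist");t=robot.calibration("top");T=robot.grab_frame("top")
pickle.dump(c,open('c7.pkl','wb'));cv2.imwrite("pics/wrist7.png",I)
crop(I,270,250,350,330,8,"pics/wrist7c.png")
crop(I,150,215,370,335,3.5,"pics/wrist7d.png")
crop(T,165,90,285,235,4,"pics/top7.png")
print(s["force"]@np.array([-.8396,.5432,0]), s["tcp_pos"]@np.array([-.8396,.5432,0]))
E
```

```text
t 6.5 tcp [0.5104 0.1251 0.1203] yawx 147.08 z [-0. -0. -1.] F [ 2.4 -0.1  0.8] w 77.9 q [ 0.02  0.09  1.95 -0.    1.1  -0.97]
-2.0753555556163525 -0.3605355299483258
```

View pics/wrist7c.png

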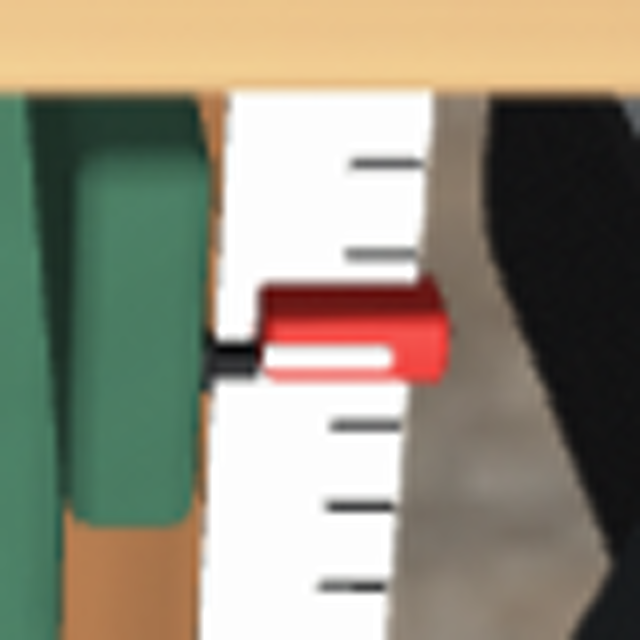

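View pics/wrist7d.png

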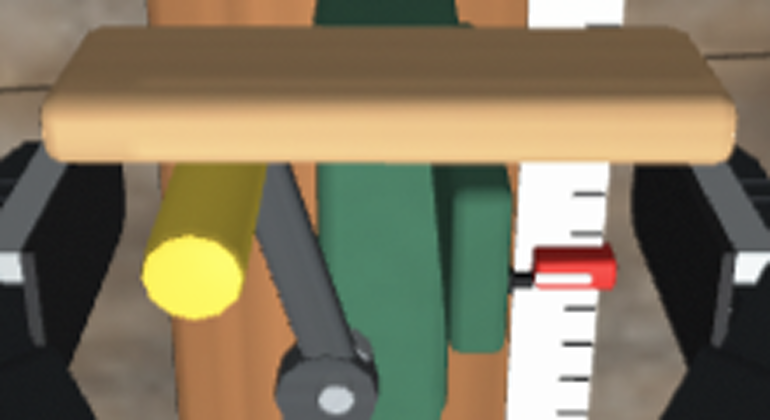

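View pics/top7.png

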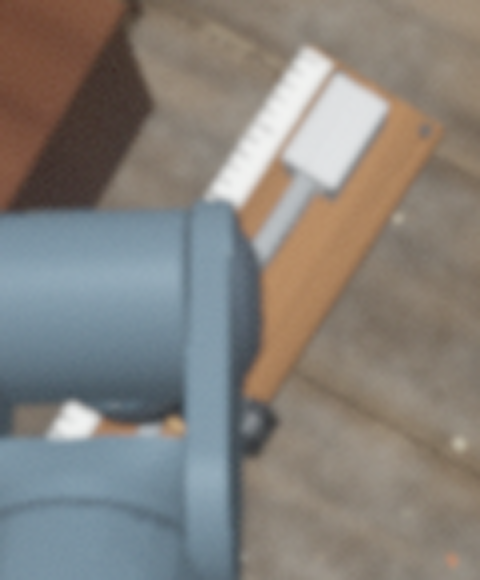

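```bash
python3 - <<'E'
from h import *
import pickle
c=pickle.load(open('c7.pkl','rb'))
Y=np.radians(147.1);ux=np.array([np.cos(Y),np.sin(Y),0]);uy=np.cross([0,0,1],ux)
W=lambda x,y,z:onplane(c,(270+(x+.5)/8-.5,250+(y+.5)/8-.5),z)
V=lambda x,y,z:onplane(c,(150+(x+.5)/3.5-.5,215+(y+.5)/3.5-.5),z)
g=lambda p:np.round([1000*(p@ux),1000*(p@uy)],1)
print('ptr',g(W(252,359,.084)),'line',g(W(330,357,.082)),'faces',g(W(350,318,.082)),g(W(350,382,.082)))
print('bar',g(V(43,96,.152)),g(V(735,96,.152)),g(V(43,162,.152)),g(V(735,162,.152)),'bottomfront',g(V(390,27,.126)),'bar ends',g(V(43,130,.152)),g(V(735,130,.152)))
print('tab',g(V(453,270,.155)),g(V(508,270,.155)),'knob',g(V(193,277,.155)))
s=tell();print('tcp',g(s["tcp_pos"]))
E
```

```text
ptr [-417.1 -414. ] line [-418.4 -421.8] faces [-414.  -423.4] [-421.3 -423.9]
bar [-336.1 -339.6] [-336.  -425.9] [-345.5 -338.6] [-345.5 -426.9] bottomfront [-338.5 -383.2] bar ends [-340.9 -339.1] [-340.8 -426.4]
tab [-359.6 -391.1] [-359.6 -398.2] knob [-360.8 -357.4]
t 6.6 tcp [0.5105 0.125  0.1203] yawx 147.07 z [-0. -0. -1.] F [3.1 0.1 2.2] w 78.2 q [ 0.02  0.09  1.95 -0.    1.1  -0.97]
tcp [-360.7 -382.2]
```

{"fn": "jog_arm", "kwargs": {
  "motion": [
    {"linear": [-0.5, 0, 0], "turn": [0, 0, 0]},
    {"linear": [-1, 0, 0], "turn": [0, 0, 0]},
    {"linear": [-1, 0, 0], "turn": [0, 0, 0]},
    {"linear": [-1, 0, 0], "turn": [0, 0, 0]},
    {"linear": [-1, 0, 0], "turn": [0, 0, 0]},
    {"linear": [-1, 0, 0], "turn": [0, 0, 0]}
  ]
}}

```text
time_s: 7.1
tcp_pos: [0.5114, 0.1244, 0.1203]
eef_rot: [0.283, 0.959, -0.0, 0.0]
force: [2.5, -0.8, 0.5]
width: 0.911
```

{"fn": "jog_arm", "kwargs": {
  "motion": [
    {"linear": [0, 0, 0], "turn": [0, 0, 0]},
    {"linear": [0, 0, 0], "turn": [0, 0, 0]},
    {"linear": [0, 0, 0], "turn": [0, 0, 0]},
    {"linear": [0, 0, 0], "turn": [0, 0, 0]},
    {"linear": [0, 0, 0], "turn": [0, 0, 0]},
    {"linear": [0, 0, 0], "turn": [0, 0, 0]}
  ],
  "grip": 62
}}

```text
time_s: 7.6
tcp_pos: [0.5113, 0.1242, 0.1204]
eef_rot: [0.283, 0.959, -0.0, -0.0]
force: [1.0, -3.6, 4.1]
width: 0.728
```

```bash
python3 - <<'E'
from h import *
import pickle
s=tell();c=robot.calibration("wrist");I=robot.grab_frame("wrist")
pickle.dump(c,open('c8.pkl','wb'));cv2.imwrite("pics/wrist8.png",I)
crop(I,150,205,370,335,3.5,"pics/wrist8d.png")
print(s["force"]@np.array([-.8396,.5432,0]), s["tcp_pos"]@np.array([-.8396,.5432,0]))
E
```

```text
t 7.6 tcp [0.5113 0.1242 0.1204] yawx 147.07 z [-0.    -0.001 -1.   ] F [ 1.  -3.6  4.1] w 62.1 q [ 0.02  0.09  1.95 -0.    1.1  -0.97]
-2.779203504742718 -0.36183174220852116
```

View pics/wrist8d.png

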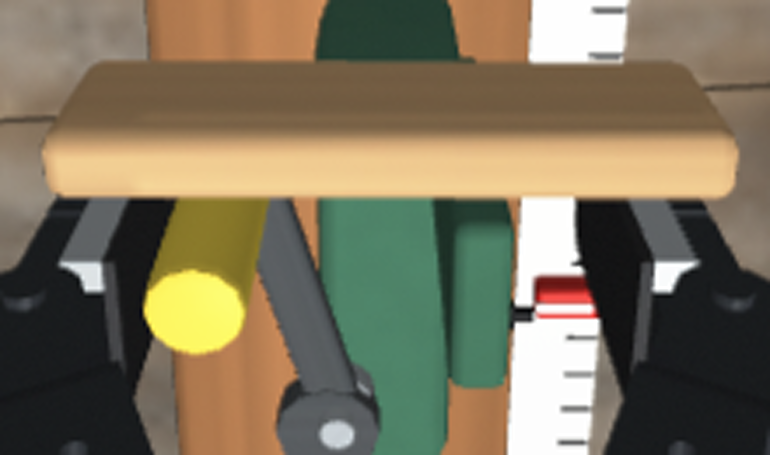

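{"fn": "jog_arm", "kwargs": {
  "motion": [
    {"linear": [0, 0, 0], "turn": [0, 0, 0]},
    {"linear": [0, 0, 0], "turn": [0, 0, 0]},
    {"linear": [0, 0, 0], "turn": [0, 0, 0]},
    {"linear": [0, 0, 0], "turn": [0, 0, 0]},
    {"linear": [0, 0, 0], "turn": [0, 0, 0]}
  ],
  "grip": 44
}}

```text
time_s: 8.07
tcp_pos: [0.5113, 0.1237, 0.1207]
eef_rot: [0.284, 0.959, -0.001, -0.0]
force: [-2.4, -5.4, 6.4]
width: 0.514
```

{"fn": "jog_arm", "kwargs": {
  "motion": [
    {"linear": [0, 0, 0], "turn": [0, 0, 0]},
    {"linear": [0, 0, 0], "turn": [0, 0, 0]},
    {"linear": [0, 0, 0], "turn": [0, 0, 0]},
    {"linear": [0, 0, 0], "turn": [0, 0, 0]},
    {"linear": [0, 0, 0], "turn": [0, 0, 0]},
    {"linear": [0, 0, 0], "turn": [0, 0, 0]},
    {"linear": [0, 0, 0], "turn": [0, 0, 0]}
  ],
  "grip": 22
}}

```text
time_s: 8.65
tcp_pos: [0.513, 0.1258, 0.1214]
eef_rot: [0.284, 0.959, 0.002, 0.002]
force: [5.9, 5.1, 4.3]
width: 0.352
```

```bash
python3 - <<'E'
from h import *
import pickle
s=tell();c=robot.calibration("wrist");I=robot.grab_frame("wrist")
pickle.dump(c,open('c9.pkl','wb'));cv2.imwrite("pics/wrist9.png",I)
crop(I,150,205,370,335,3.5,"pics/wrist9d.png");crop(robot.grab_frame("side"),125,145,285,265,4,"pics/side9.png")
print(s["force"]@np.array([-.8396,.5432,0]), s["tcp_pos"]@np.array([-.8396,.5432,0]))
E
```

```text
t 8.65 tcp [0.513  0.1258 0.1214] yawx 147.01 z [ 0.004  0.003 -1.   ] F [5.9 5.1 4.3] w 30.0 q [ 0.02  0.09  1.95  0.    1.1  -0.97]
-2.2083807749587203 -0.36241841473885317
```

View pics/wrist9d.png

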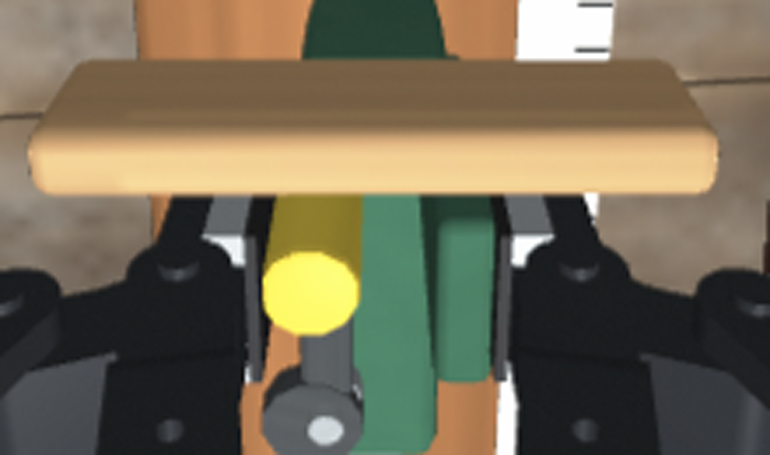

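View pics/side9.png

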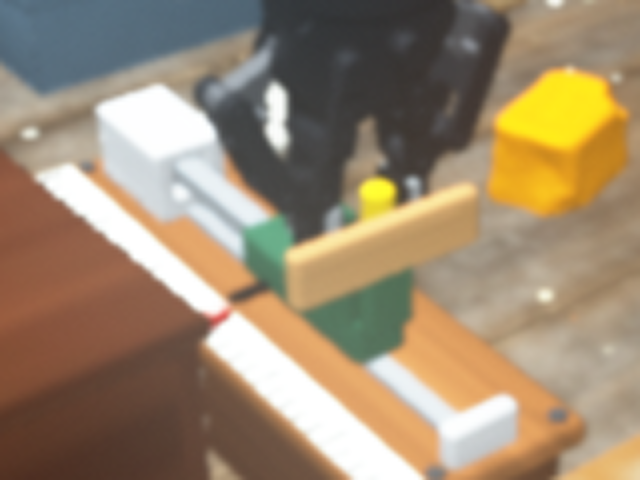

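```bash
python3 - <<'E'
from h import *
import pickle
Y=np.radians(147.1);ux=np.array([np.cos(Y),np.sin(Y),0]);uy=np.cross([0,0,1],ux)
g=lambda p:np.round([1000*(p@ux),1000*(p@uy)],1)
def bar(c,I,cols):
    # back edge of bar top: bright->dark green/etc; use strong gradient of wood colour mask per column
    H=cv2.cvtColor(I,cv2.COLOR_BGR2HSV);m=((H[...,2]>200)&(H[...,0]>10)&(H[...,0]<25)&(H[...,1]>50)).astype(np.uint8)
    r=[]
    for u in cols:
        v=np.where(m[225:275,u])[0]+225
        if len(v): r.append((v.min(),v.max()))
    r=np.mean(r,0);uc=np.mean(cols);return r,g(onplane(c,(uc,r[0]-.5),.152)),g(onplane(c,(uc,r[1]+.5),.152))
for k in (7,8,9):
    c=pickle.load(open(f'c{k}.pkl','rb'));I=cv2.imread(f'pics/wrist{k}.png')
    print(k,bar(c,I,range(225,300,5)))
for i in range(3):
    s=tell();c=robot.calibration("wrist");I=robot.grab_frame("wrist");print(bar(c,I,range(225,300,5)),g(s["tcp_pos"]))
E
```

```text
7 (array([246.        , 260.13333333]), array([-337.8, -382.4]), array([-345.4, -382.5]))
8 (array([245.93333333, 260.13333333]), array([-339.1, -382.2]), array([-346.7, -382.3]))
9 (array([244.4       , 259.06666667]), array([-339.4, -384.3]), array([-347.3, -384.3]))
t 8.75 tcp [0.513  0.1258 0.1214] yawx 147.01 z [ 0.004  0.003 -1.   ] F [6.9 4.7 3.3] w 29.6 q [ 0.02  0.09  1.95  0.    1.1  -0.97]
(array([244.4       , 259.06666667]), array([-339.4, -384.3]), array([-347.3, -384.3])) [-362.4 -384.3]
t 8.8 tcp [0.513  0.1258 0.1214] yawx 147.01 z [ 0.004  0.003 -1.   ] F [5.8 4.3 3.7] w 30.0 q [ 0.02  0.09  1.95  0.    1.1  -0.97]
(array([244.46666667, 259.06666667]), array([-339.4, -384.3]), array([-347.3, -384.3])) [-362.4 -384.3]
t 8.85 tcp [0.513  0.1258 0.1215] yawx 147.01 z [ 0.004  0.003 -1.   ] F [7.1 3.9 4.4] w 30.2 q [ 0.02  0.09  1.95  0.    1.1  -0.97]
(array([244.4       , 259.06666667]), array([-339.4, -384.3]), array([-347.3, -384.3])) [-362.4 -384.3]
```

{"fn": "jog_arm", "kwargs": {
  "motion": [
    {"linear": [0, 0, 0], "turn": [0, 0, 0]},
    {"linear": [0, 0, 0], "turn": [0, 0, 0]},
    {"linear": [0, 0, 0], "turn": [0, 0, 0]},
    {"linear": [0, 0, 0], "turn": [0, 0, 0]},
    {"linear": [0, 0, 0], "turn": [0, 0, 0]},
    {"linear": [0, 0, 0], "turn": [0, 0, 0]}
  ]
}}

```text
time_s: 9.4
tcp_pos: [0.513, 0.1258, 0.1214]
eef_rot: [0.284, 0.959, 0.002, 0.002]
force: [6.4, 4.4, 2.9]
width: 0.352
```

```bash
python3 - <<'E'
from h import *
I=robot.grab_frame("wrist");cv2.imwrite("pics/wrist10.png",I)
s=tell(); print(np.abs(I.astype(int)-cv2.imread("pics/wrist9.png")).mean())
print(robot.hand_in()); tell()
E
```

```text
t 9.45 tcp [0.513  0.1258 0.1214] yawx 147.01 z [ 0.004  0.003 -1.   ] F [6.7 4.8 3.9] w 30.1 q [ 0.02  0.09  1.95  0.    1.1  -0.97]
0.4416334364149306
the job is handed in; nothing more can be done
None
the job is handed in; nothing more can be done
```

I drew the leg out slowly, mostly at 0.05 m/s or less, with the open fingers behind the stop bar until the pointer stood at the red clip. I held it there, closed the lever in three grip steps, and handed in at about 9.5 s with the fingers still squeezing. The hand-in gave no verdict.

**Pointer:** with the lever still open, the wrist picture showed it level with the clip's white line. After closing, the fingers hid the pointer. From the stop bar's position I put it about 0.5 to 1 mm short of the clip's middle. The separate estimates differed by about 2 mm, and the tolerance is 4 mm.

**Lever:** the wrist picture showed the knob swung in against the leg, with pads on both the knob and the tab. The opening read 30 mm, while 32 mm is the stated width when shut. I put this down to give in the pads or the scale of the reading.

**Hold:** the tool pose did not change for the last 0.8 s, and the last two wrist pictures matched. Closing pushed the tool about 2 mm sideways with roughly 7 N, and that stayed steady.

**Bystanders:** the arm went nowhere near the weight or the soap. The side picture after closing showed the soap still beside the gauge, but I did not measure either one again.

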